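# Unlock the workshop air valve with its press-and-turn knob

## Robot

A 7-joint arm with a two-finger parallel gripper is mounted at the origin on the work surface. World frame = base frame: x ahead of the robot, y to its left, z up, the work surface at z = 0. Lengths are in m, angles in rad, forces in N, time in s.
With the tool pointing down it reaches from about 0.35 to 0.9 m from the base axis. Payload 8.1 kg.
Tool frame: the origin (TCP) lies midway between the tips of the shut fingers; the grasp point (between the pads) lies 19 mm behind it; z points along the fingers, y is the line along which they close (so a half turn about z gives the same grasp; the last joint's range is limited). The gripper opens to 92 mm and grips with 3 to 60 N. Pads are 19 mm wide; open, the fingers measure 130 mm over their backs; the gripper's body (75 mm by 190 mm) begins 47 mm behind the grasp point.
Start: joints at [1.212, 0.434, 0.025, 1.573, -0.012, 1.134, -0.075], TCP at [0.158, -0.605, 0.227] pointing down, gripper open.
Joint ranges: [-2.62, 2.62], [-0.44, 2.09], [-1.27, 1.32], [0.08, 2.57], [-1.32, 4.46], [0.12, 2], [-2.74, 2.74]. Speed limits (rad/s): [2.22, 2.22, 3.01, 3.01, 3.14, 3.14, 3.14].

## Interface

Orientations are given as a unit quaternion [x, y, z, w].
In Python, from station import manip gives the robot as it stands.
- The arm moves only by the tool servo_tool, never from a script. Its arguments are lists of equal length, an entry for each row: "xyz": the shift along the tool's x, y, z each as a share of 1 m, from -1 to 1, a list of three; "dr": the turn, a rotation vector about the tool's x, y, z each as a share of 2 pi rad, from -1 to 1, a list of three; "claw": the opening, from 0 (shut) to 1 (fully open). A call has 1 to 12 rows; each row shifts and turns the commanded pose from where the row before left it, along the tool's axes as they then stand; what a row does not reach is not made up. A row lasts 1/12 s, in which the tool goes at most 41.7 mm and 7.16 degrees, less where a joint would pass 70% of its speed; a pose out of reach is approached as far as the arm can. A call with a number of a shift or a turn outside -1 to 1 is refused whole. A call with a gripper value outside its range is refused whole. The fingers move at their own pace and stop on an object; the grip force is fixed at half the most. Time passes only in rows, so rows that do not move let the fingers close. It gives the time, the measured TCP pose, the force, the opening and the grip force at its end, in the units of the state.
- manip.state(): the state, without advancing time (a new reading comes with each control period).
- manip.camera(name): name is "scene" or "side" or "wrist"; returns the picture (420x560x3 uint8, red, green, blue); there is no depth.
- manip.get_calibration(name): a dict with "fx", "fy", "cx", "cy" (pixels), "k1" (the pictures are not rectified: a ray, as slopes to the right and down, at radius r is drawn at 1 + k1 r^2 times it, then the intrinsics apply), "camera_from_world" (4x4, takes a point from world to camera coordinates); the wrist camera has in their place "hand_eye" (4x4, takes a point from camera to tool coordinates, whose origin is the TCP and whose axes are the flange's). Camera axes: x right, y down, z forward; pixel columns grow to the right and rows downward; lengths in m; the calibration is good to about 2 mm. A picture is of the moment at which its call begins: read the wrist's pose just before it. get_calibration takes no time and is no camera call.
- manip.finish_job(): hands the job in; it is judged then, once.
The state is a dict: "time_s": time; "joint_positions": joint angles; "dq": joint speeds; "joint_efforts": joint torques, N m; "position": TCP position; "ee_rot": TCP orientation; "contact_force": force on the tool from outside, world axes, zero at the start; "torque": the same for the moment, N m; "finger_gap": finger opening in m; "gripper_force": force on a finger pad.
Only numpy, scipy, OpenCV 4.12 (cv2) and the standard library are available. Lean on these libraries where they do the work, as an engineer would, in place of code of your own. Each camera call takes 0.05 s, during which the arm holds its last target. There are 200 camera calls.

## Task

Turn the workshop's air on. First lift the yellow cover off the valve block and set it down upright in the middle of the black rubber mat. Then press the red bar knob down against its spring and turn it clockwise (seen from above) from the red mark into the green range, where its notch lies hidden a little before a firm stop: feel for the notch (for instance turn to the stop, then ease back) and leave the knob sprung fully up and locked in it, with the other things on the bench undisturbed.

Things in the scene. Friction and masses are not known exactly. Their poses are not given: they have to be found in the camera images.
- block: aluminium valve block, 160 x 160 mm, 70 mm high, fixed to the bench, gauge on its front (-x at yaw 0), brass ports; origin at the centre of its underside, on the knob's vertical axis. Heights above the bench with the knob up: top of the knob's disc 100 mm, grip bar from 100 to 136 mm.
- knob_grip (a point): on the knob's axis at mid height of its red grip bar, 121 mm above the bench when up; moves and turns with the knob. The bar is 84 long (along this point's x; white pointer at its -x end) x 20 wide x 36 mm high, on a black disc 88 mm across, 14 mm thick, whose top is 21 mm below this point. Fingers can straddle the bar and push on the disc.
- plunger (a joint): how far the knob is pressed down, m: 0 up, 0.013 fully down. The spring pushes up with about 7 N when up, 15 N fully down. At least 0.010 down is needed to turn it out of its start notch. Let go between the notches it rises only to 0.009 and stays there, unturned; only over the end notch does it spring up to 0 and lock.
- knob (a joint): angle of the knob, rad, clockwise from above; 0 in the start notch (pointer at the red mark), locked unless pressed. The end notch, 8 degrees wide in play, is hidden in the block at a place that differs between 1.5 and 2.35 rad (pointer in the green-marked range); a firm stop lies 16 degrees (0.28 rad) clockwise past its middle. Both are found by feel: held down, the knob passes over the notch.
- cover: yellow square hood, open below, 120 x 120 mm outside, 80 mm high to its lid, walls 4 mm, 0.2 to 0.4 kg, standing on the block over the knob at the start; origin at the centre of its lower rim, z up. It must be lifted at least 75 mm straight up to clear the knob.
- cover_foot (a point): centre of the cover's lower rim (same as its origin).
- cover_handle (a point): middle of the black handle bar on the cover, 110 mm above its lower rim: bar 84 mm long along this point's x axis, 16 mm wide, 16 mm high, with 22 mm of free space under it between two posts.
- mat: black rubber mat, 180 x 180 mm, 3 mm thick, fixed flat on the bench left or right of the block; origin at the centre of its underside.
- tray: green open tool tray, 150 x 180 mm, 40 mm high, heavy and fixed; bystander; origin at the centre of its underside.
- oil_can: closed white can with a blue label, 60 mm diameter, 110 mm high, standing; bystander; origin at the centre of its underside.
- battery: black cordless-tool battery, 75 x 120 x 66 mm; bystander; origin at the centre of its underside.
- wrench: steel wrench 180 mm long lying flat; bystander; origin at the middle of its underside.
Mind the look-alikes: they are no part of the job. Several things look just like the block: the one meant starts farthest to the robot's left. There is more than one size of the cover; the job needs the larger.

How it is judged:
By the outcome, as a careful person would: the job done as asked, in the order asked, and still so for the second after the job is handed in, with the robot touching nothing.
It also fails if it takes over 72 s, if anything falls off the work surface, if the arm or the gripper's body presses on something with over 40 N, if the wrist force passes 120 N, or if a joint passes its speed limit or range.

## Working session

There is one attempt and no reset: what is moved stays moved. The work goes in short steps, Python scripts to look and compute and a tool call to move; the robot and the scene stay as the last step left them, time stands still between calls to the robot, and variables do not carry over. Pictures are saved under pics/ and viewed, at most 10 in all, crops included, and the job is handed in when it is done.

Besides the shell and the picture viewer there is one more tool, called after "Emit:" in YAML: its name, and indented under it one key for each argument. servo_tool: Moves the arm, as the interface text tells. Shift numbers are shares of 1 m and turn numbers shares of 2 pi rad, none past 1 either way. Its arguments: {"type":"object","properties":{"xyz":{"type":"array","items":{"type":"array","items":{"type":"number","minimum":-1,"maximum":1}}},"dr":{"type":"array","items":{"type":"array","items":{"type":"number","minimum":-1,"maximum":1}}},"claw":{"type":"array","items":{"type":"number"}}},"required":["xyz","dr","claw"]}

```bash
mkdir -p pics; cat > h.py <<'E'
import numpy as np, cv2, json
from station import manip
def snap(n,f):
    s=manip.state(); im=manip.camera(n); cv2.imwrite('pics/'+f,im[:,:,::-1]); return s,im
def ray(n,u,v,s=None):
    c=manip.get_calibration(n); K=np.array([[c['fx'],0,c['cx']],[0,c['fy'],c['cy']],[0,0,1.]])
    p=np.array([(u-c['cx'])/c['fx'],(v-c['cy'])/c['fy']]); q=p.copy()
    for _ in range(30): q=p/(1+c['k1']*(q@q))
    d=np.array([q[0],q[1],1.])
    if 'hand_eye' in c:
        from scipy.spatial.transform import Rotation as R
        T=np.eye(4);T[:3,:3]=R.from_quat(s['ee_rot']).as_matrix();T[:3,3]=s['position'];M=T@np.array(c['hand_eye'])
    else: M=np.linalg.inv(np.array(c['camera_from_world']))
    return M[:3,3],M[:3,:3]@d
def onz(n,u,v,z,s=None):
    o,d=ray(n,u,v,s); return o+d*(z-o[2])/d[2]
def proj(n,P,s=None):
    c=manip.get_calibration(n)
    if 'hand_eye' in c:
        from scipy.spatial.transform import Rotation as R
        T=np.eye(4);T[:3,:3]=R.from_quat(s['ee_rot']).as_matrix();T[:3,3]=s['position'];M=np.linalg.inv(T@np.array(c['hand_eye']))
    else: M=np.array(c['camera_from_world'])
    p=M[:3,:3]@np.array(P)+M[:3,3]; q=p[:2]/p[2]; q=q*(1+c['k1']*(q@q)); return np.array([c['fx']*q[0]+c['cx'],c['fy']*q[1]+c['cy']])
E
python3 - <<'E'
from h import *
s,a=snap('scene','a.png'); _,b=snap('side','b.png')
cv2.imwrite('pics/ab.png',cv2.resize(np.vstack([a,b]),None,fx=.7,fy=.7)[:,:,::-1])
print(s)
for n in('scene','side'): 
    c=manip.get_calibration(n);print(n,np.linalg.inv(np.array(c['camera_from_world'])).round(3).tolist(),c['fx'],c['k1'])
print(manip.get_calibration('wrist'))
E
```

```text
{'time_s': 0.0, 'joint_positions': array([ 1.21235952,  0.4352302 ,  0.02495399,  1.57408027, -0.01160397,
        1.13398814, -0.07511226]), 'dq': array([ 0.00096067, -0.00095893,  0.00128156,  0.00194826,  0.00093909,
        0.00038768, -0.00102343]), 'joint_efforts': array([ 3.78420882e-04, -6.67867184e+01,  9.84503813e-01, -3.14473701e+01,
       -6.08124468e-02,  4.27377212e-02,  1.89409498e-04]), 'position': array([ 0.15798998, -0.60418383,  0.22594677]), 'ee_rot': array([ 9.91833521e-01,  1.27536888e-01, -1.63948143e-04, -7.63107096e-04]), 'contact_force': array([-0.00723169, -0.26226398,  0.41487992]), 'torque': array([ 0.00163546, -0.04508461,  0.0123787 ]), 'gripper_force': 0.0, 'finger_gap': 0.09180450247240965}
scene [[-0.183, 0.825, -0.535, 1.002], [0.983, 0.15, -0.106, 0.089], [-0.007, -0.546, -0.838, 0.881], [0.0, 0.0, 0.0, 1.0]] 385.9209352555198 0.027612708675628594
side [[-0.764, -0.483, 0.428, 0.055], [-0.645, 0.553, -0.527, 0.581], [0.018, -0.679, -0.734, 0.932], [0.0, 0.0, 0.0, 1.0]] 472.4217538724141 -0.05003395536996496
{'fx': 305.5338883724571, 'fy': 305.5338883724571, 'cx': 279.3076600325798, 'cy': 205.14430649171018, 'k1': -0.015082631834001506, 'hand_eye': array([[ 8.80510917e-04, -9.54710256e-01, -2.97535801e-01,
         8.03949426e-02],
       [ 9.99998333e-01,  3.64706078e-04,  1.78909837e-03,
        -3.10383319e-04],
       [-1.59955745e-03, -2.97536880e-01,  9.54708985e-01,
        -1.58089700e-01],
       [ 0.00000000e+00,  0.00000000e+00,  0.00000000e+00,
         1.00000000e+00]])}
```

View pics/a.png

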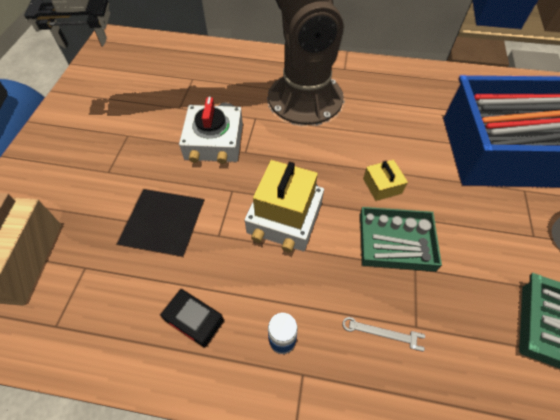

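View pics/b.png

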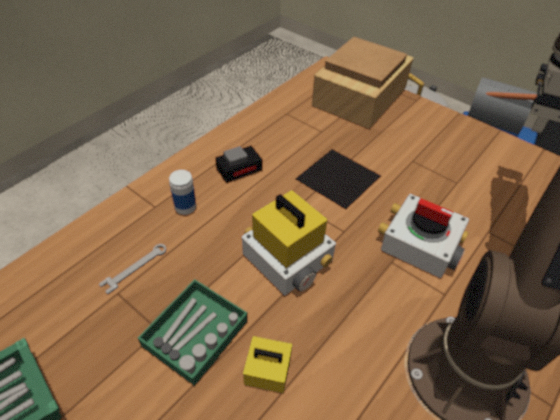

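Scene view: covered block at (285,207), look-alike uncovered block at (212,132), large yellow cover at (285,193), small one at (386,178), mat at (161,221). Image right is robot-left (+y), so the meant block is the one at (285,207). It also carries the larger cover. I'll measure it and confirm in a crop.

```bash
cat > m.py <<'E'
from h import *
a=cv2.imread('pics/a.png');b=cv2.imread('pics/b.png')
def tri(u,v,u2,v2):
    o,d=ray('scene',u,v);p,e=ray('side',u2,v2);d/=np.linalg.norm(d);e/=np.linalg.norm(e)
    t=np.linalg.lstsq(np.stack([d,-e],1),p-o,rcond=None)[0];return (o+d*t[0]+p+e*t[1])/2,np.linalg.norm(o+d*t[0]-p-e*t[1])
def quad(im,lo,hi,box):
    m=cv2.inRange(cv2.cvtColor(im,cv2.COLOR_BGR2HSV),lo,hi);k=np.zeros_like(m);x0,y0,x1,y1=box;k[y0:y1,x0:x1]=m[y0:y1,x0:x1]
    k=cv2.morphologyEx(k,cv2.MORPH_OPEN,np.ones((3,3)))
    c=max(cv2.findContours(k,0,2)[0],key=cv2.contourArea);M=cv2.moments(c)
    return c,np.array([M['m10'],M['m01']])/M['m00'],cv2.contourArea(c)
def bars(n,im,box):
    c,ce,A=quad(im,(0,0,0),(180,255,60),box);r=cv2.minAreaRect(c);print(n,'handle',ce,A,r)
    return c,ce
for n,im,bx,mb in(('scene',a,(270,155,305,205),(110,180,215,260)),('side',b,(268,185,312,230),(285,140,390,215))):
    bars(n,im,bx)
    c,ce,A=quad(im,(0,0,0),(180,255,50),mb)
    q=cv2.approxPolyDP(c,.05*cv2.arcLength(c,True),True)[:,0]
    W=np.array([onz(n,*x,.003) for x in q]);print(n,'mat',q.tolist(),W.round(3).tolist(),W.mean(0).round(4))
    k=np.linalg.norm(np.roll(W,-1,0)-W,axis=1);print(k.round(3))
    c,ce,A=quad(im,(20,120,40),(35,255,255),(230,150,340,280))
    q=cv2.approxPolyDP(c,.03*cv2.arcLength(c,True),True)[:,0];print('yellow',q.tolist())
z=np.vstack([cv2.resize(x,None,fx=4,fy=4,interpolation=2) for x in()]) if 0 else np.hstack([cv2.resize(a[140:260,235:335],(400,480)),cv2.resize(b[180:300,235:335],(400,480))])
cv2.imwrite('pics/crop.png',z)
E
python3 m.py
```

```text
scene handle [285.19421861 179.47064137] 184.5 ((285.5172424316406, 179.79312133789062), (7.353160381317139, 35.977962493896484), 23.198591232299805)
scene mat [[143, 191], [119, 243], [182, 254], [201, 200]] [[0.457, -0.391, 0.003], [0.622, -0.392, 0.003], [0.623, -0.224, 0.003], [0.457, -0.224, 0.003]] [ 0.5399 -0.3077  0.003 ]
[0.165 0.168 0.166 0.167]
yellow [[270, 160], [255, 212], [300, 227], [316, 172], [293, 167], [281, 198], [287, 165]]
side handle [290.42412194 209.54605699] 251.5 ((289.60223388671875, 210.44203186035156), (38.05665969848633, 11.892706871032715), 41.987213134765625)
side mat [[331, 151], [299, 179], [346, 206], [377, 175]] [[0.621, -0.387, 0.003], [0.618, -0.225, 0.003], [0.457, -0.226, 0.003], [0.458, -0.388, 0.003]] [ 0.5383 -0.3063  0.003 ]
[0.162 0.161 0.162 0.163]
yellow [[292, 190], [283, 197], [301, 227], [276, 200], [253, 213], [254, 236], [285, 266], [322, 241], [326, 222]]
```

View pics/crop.png

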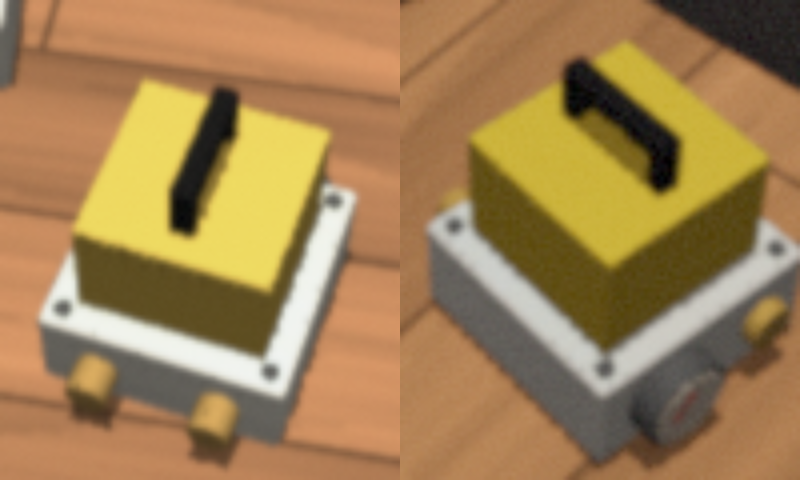

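The crop confirms the large yellow cover with its black handle on the left-most block: lid corners at scene (271,160), (317,172), (303,212), (254,198) and handle along (291,162)-(280,187).

```bash
cat > m2.py <<'E'
from h import *
L={'scene':[(271.2,160),(317.3,172.5),(303,212.5),(254,198)],'side':[(292,190),(326.7,220),(288,246.7),(252.5,215)]}
H={'scene':[(291.5,162.8),(280.3,187.5)],'side':[(279.3,196),(302,217.5)]}
for n in L:
    W=np.array([onz(n,*p,.15) for p in L[n]]);print(n,W[:,:2].round(3).tolist(),W.mean(0).round(4),np.linalg.norm(np.roll(W,-1,0)-W,axis=1).round(3))
    e=np.roll(W,-1,0)-W;print('yaw mod90',np.degrees(np.arctan2(e[:,1],e[:,0])).round(1))
    W=np.array([onz(n,*p,.188) for p in H[n]]);d=W[1]-W[0];print('handle',W.mean(0).round(4),np.linalg.norm(d).round(3),np.degrees(np.arctan2(d[1],d[0])))
s=manip.state()
from scipy.spatial.transform import Rotation as R
print(R.from_quat(s['ee_rot']).as_matrix().round(3))
E
python3 m2.py
```

```text
scene [[0.404, -0.036], [0.422, 0.08], [0.54, 0.063], [0.521, -0.053]] [0.4717 0.0135 0.15  ] [0.117 0.119 0.118 0.119]
yaw mod90 [ 80.9  -8.4 -99.2 171.5]
handle [0.4714 0.012  0.188 ] 0.075 -10.105415143507326
side [[0.518, -0.057], [0.401, -0.034], [0.419, 0.08], [0.535, 0.063]] [0.4683 0.0129 0.15  ] [0.119 0.116 0.118 0.121]
yaw mod90 [168.9  81.3  -8.7 -98.1]
handle [0.4665 0.0157 0.188 ] 0.079 167.26956786966096
[[ 0.967  0.253 -0.   ]
 [ 0.253 -0.967  0.001]
 [-0.    -0.001 -1.   ]]
```

Emit:
servo_tool:
  xyz:
    - [0,0,-0.037]
    - [0,0,-0.037]
    - [0.0229,-0.0259,0]
    - [0.0229,-0.0259,0]
    - [0.0229,-0.0259,0]
    - [0.0229,-0.0259,0]
    - [0.0229,-0.0259,0]
    - [0.0229,-0.0259,0]
    - [0.0229,-0.0259,0]
    - [0.0229,-0.0259,0]
    - [0.0229,-0.0259,0]
    - [0.0229,-0.0259,0]
  dr:
    - [0,0,0]
    - [0,0,0]
    - [0,0,0]
    - [0,0,0]
    - [0,0,0]
    - [0,0,0]
    - [0,0,0]
    - [0,0,0]
    - [0,0,0]
    - [0,0,0]
    - [0,0,0]
    - [0,0,0]
  claw: [1,1,1,1,1,1,1,1,1,1,1,1]

```text
time_s: 1.1
position: [0.3144, -0.2944, 0.3006]
ee_rot: [0.992, 0.127, -0.0, -0.0]
contact_force: [1.4, 0.8, 0.6]
finger_gap: 0.0917
gripper_force: 0.0
```

Emit:
servo_tool:
  xyz:
    - [0.0229,-0.0259,0]
    - [0.0229,-0.0259,0]
    - [0.0229,-0.0259,0]
    - [0.0229,-0.0259,0]
    - [0.0229,-0.0259,0]
    - [0.0229,-0.0259,0]
    - [0.0229,-0.0259,0]
    - [0.0229,-0.0259,0]
    - [0,0,0]
    - [0,0,0]
    - [0,0,0]
    - [0,0,0]
  dr:
    - [0,0,0]
    - [0,0,0]
    - [0,0,0]
    - [0,0,0]
    - [0,0,0]
    - [0,0,0]
    - [0,0,0]
    - [0,0,0]
    - [0,0,0.0168]
    - [0,0,0.0168]
    - [0,0,0.0168]
    - [0,0,0.0168]
  claw: [1,1,1,1,1,1,1,1,1,1,1,1]

```text
time_s: 2.1
position: [0.4388, -0.0491, 0.3004]
ee_rot: [0.996, -0.085, -0.0, -0.0]
contact_force: [-0.3, 0.4, 0.3]
finger_gap: 0.0917
gripper_force: 0.0
```

```bash
cat > go.py <<'E'
import sys
from h import *
from scipy.spatial.transform import Rotation as R
# go.py x y z yawdeg(of tool x): tool-frame shift (current axes) and turn share about tool z
x,y,z,yaw=map(float,sys.argv[1:5]);s=manip.state();M=R.from_quat(s['ee_rot']).as_matrix()
cur=np.degrees(np.arctan2(M[1,0],M[0,0]))
T=np.array([[np.cos(np.radians(yaw)),np.sin(np.radians(yaw)),0],[np.sin(np.radians(yaw)),-np.cos(np.radians(yaw)),0],[0,0,-1]])
rv=R.from_matrix(M.T@T).as_rotvec()
print(round(s['time_s'],2),s['position'].round(4),'yaw',cur.round(2),'axis',M[:,2].round(4),'shift',(M.T@(np.array([x,y,z])-s['position'])).round(4),'turn',(rv/2/np.pi).round(5),'F',s['contact_force'].round(2),'tq',s['torque'].round(2),'gap',round(s['finger_gap'],4),'gf',round(s['gripper_force'],1),'q',s['joint_positions'].round(2))
E
python3 go.py .4695 .0135 .3 -9.5
python3 - <<'E'
from h import *
s,im=snap('wrist','w1.png')
E
```

```text
2.1 [ 0.4388 -0.0491  0.3004] yaw -9.8 axis [-9.e-04  1.e-04 -1.e+00] shift [ 0.0196 -0.0669  0.0003] turn [ 1.0e-05  1.4e-04 -8.4e-04] F [-0.33  0.36  0.3 ] tq [ 0.01  0.04 -0.05] gap 0.0917 gf 0.0 q [ 0.4   0.11 -0.45  1.85  0.05  1.2  -1.8 ]
```

View pics/w1.png

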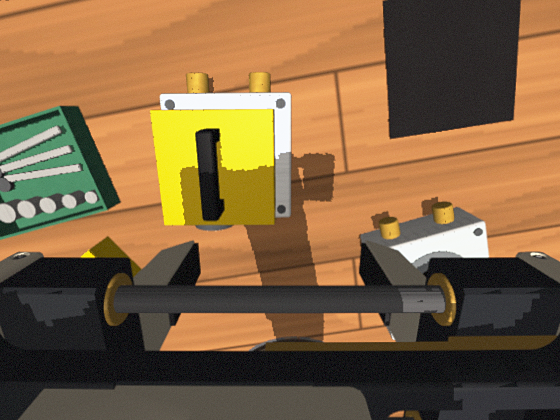

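The wrist view shows the lid corners at about (151,111), (273,110), (274,223), (161,226), the handle at (208,130)-(212,219), and the look-alike block at lower right.

```bash
python3 - <<'E'
from h import *
s=manip.state()
W=np.array([onz('wrist',*p,.15,s) for p in[(151,111),(273,110),(274,223.5),(161,226)]]);print(W.round(4).tolist(),W.mean(0).round(4))
e=np.roll(W,-1,0)-W;print(np.linalg.norm(e,axis=1).round(4),np.degrees(np.arctan2(e[:,1],e[:,0])).round(1))
W=np.array([onz('wrist',*p,.070,s) for p in[(160,95),(291,94),(289,216)]]);print('block',W.round(4).tolist(),((W[0]+W[2])/2).round(4))
e=W[1:]-W[:-1];print(np.linalg.norm(e,axis=1).round(4),np.degrees(np.arctan2(e[:,1],e[:,0])).round(1))
E
```

```text
[[0.5392, 0.0583, 0.15], [0.5189, -0.058, 0.15], [0.4038, -0.0376, 0.15], [0.4227, 0.0833, 0.15]] [0.4712 0.0115 0.15  ]
[0.1181 0.1169 0.1223 0.1191] [-99.9 170.   81.1 -12.1]
block [[0.5605, 0.0738, 0.07], [0.5334, -0.0812, 0.07], [0.3812, -0.0528, 0.07]] [0.4709 0.0105 0.07  ]
[0.1573 0.1548] [-99.9 169.4]
```

Emit:
servo_tool:
  xyz:
    - [0.0104,-0.033,0]
    - [0.0103,-0.033,0]
    - [0,0,0.03]
    - [0,0,0.03]
    - [0,0,0.03]
    - [0,0,0.03]
    - [0,0,0.017]
    - [0,0,0]
    - [0,0,0]
  dr:
    - [0,0,0]
    - [0,0,0]
    - [0,0,0]
    - [0,0,0]
    - [0,0,0]
    - [0,0,0]
    - [0,0,0]
    - [0,0,0]
    - [0,0,0]
  claw: [1,1,1,1,1,1,1,1,1]

```text
time_s: 2.9
position: [0.4698, 0.0123, 0.1634]
ee_rot: [0.997, -0.082, -0.001, 0.0]
contact_force: [0.4, 0.0, 1.5]
finger_gap: 0.0918
gripper_force: 0.0
```

Emit:
servo_tool:
  xyz:
    - [0,0,0]
    - [0,0,0]
    - [0,0,0]
    - [0,0,0]
    - [0,0,0]
    - [0,0,0]
    - [0,0,0]
    - [0,0,0]
    - [0,0,0]
    - [0,0,0]
  dr:
    - [0,0,0]
    - [0,0,0]
    - [0,0,0]
    - [0,0,0]
    - [0,0,0]
    - [0,0,0]
    - [0,0,0]
    - [0,0,0]
    - [0,0,0]
    - [0,0,0]
  claw: [0,0,0,0,0,0,0,0,0,0]

```text
time_s: 3.73
position: [0.4703, 0.0123, 0.1637]
ee_rot: [0.997, -0.083, -0.0, 0.0]
contact_force: [-0.9, 0.5, 1.0]
finger_gap: 0.0299
gripper_force: 0.0
```

```bash
python3 go.py .4705 .0125 .3 -10
```

```text
3.73 [0.4703 0.0123 0.1637] yaw -9.53 axis [-1.e-04 -0.e+00 -1.e+00] shift [ 1.000e-04 -2.000e-04 -1.363e-01] turn [1.00e-05 1.00e-05 1.29e-03] F [-0.87  0.53  0.97] tq [ 0.02  0.04 -0.01] gap 0.0299 gf 0.0 q [ 0.26  0.3  -0.49  1.99  0.18  0.89 -2.06]
```

Keep closing, then lift slowly.

Emit:
servo_tool:
  xyz:
    - [0,0,0]
    - [0,0,0]
    - [0,0,0]
    - [0,0,0]
    - [0,0,0]
  dr:
    - [0,0,0]
    - [0,0,0]
    - [0,0,0]
    - [0,0,0]
    - [0,0,0]
  claw: [0,0,0,0,0]

```text
time_s: 4.15
position: [0.4703, 0.0122, 0.1637]
ee_rot: [0.997, -0.083, -0.0, 0.0]
contact_force: [0.6, -0.7, -0.1]
finger_gap: 0.0154
gripper_force: 30.0
```

Emit:
servo_tool:
  xyz:
    - [0,0,-0.005]
    - [0,0,-0.01]
    - [0,0,-0.015]
    - [0,0,-0.015]
    - [0,0,-0.015]
    - [0,0,-0.015]
    - [0,0,-0.015]
    - [0,0,-0.02]
    - [0,0,-0.02]
    - [0,0,-0.01]
    - [0,0,0]
  dr:
    - [0,0,0]
    - [0,0,0]
    - [0,0,0]
    - [0,0,0]
    - [0,0,0]
    - [0,0,0]
    - [0,0,0]
    - [0,0,0]
    - [0,0,0]
    - [0,0,0]
    - [0,0,0]
  claw: [0,0,0,0,0,0,0,0,0,0,0]

```text
time_s: 5.07
position: [0.4714, 0.0126, 0.3063]
ee_rot: [0.997, -0.083, 0.002, -0.0]
contact_force: [0.3, 0.1, -3.1]
finger_gap: 0.0159
gripper_force: 30.0
```

```bash
python3 go.py .539 -.307 .3 0
python3 - <<'E'
from h import *
s,a=snap('scene','a2.png'); _,b=snap('side','b2.png')
cv2.imwrite('pics/ab2.png',np.hstack([cv2.resize(a[60:270,180:380],(400,420)),cv2.resize(b[110:320,190:390],(400,420))])[:,:,::-1])
E
```

```text
5.07 [0.4714 0.0126 0.3063] yaw -9.53 axis [ 4.3e-03  1.0e-04 -1.0e+00] shift [0.1195 0.304  0.0066] turn [-7.000e-05 -6.800e-04 -2.648e-02] F [ 0.27  0.09 -3.15] tq [ 0.09 -0.06 -0.05] gap 0.0159 gf 30.0 q [ 0.3   0.16 -0.5   1.78  0.08  1.22 -1.96]
```

View pics/ab2.png

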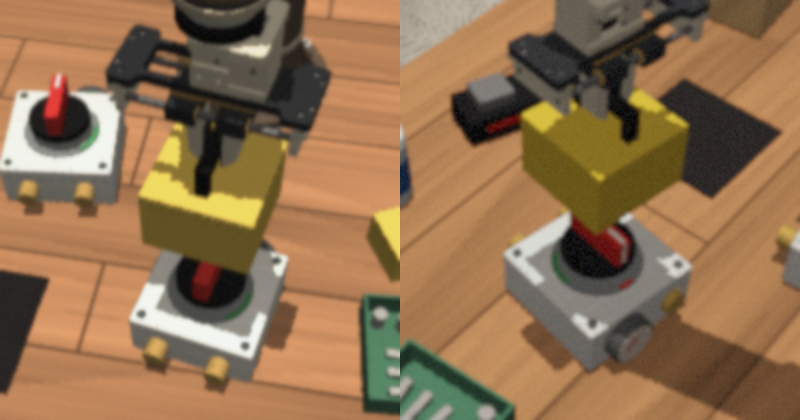

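The cover is held and clear of the knob (rim about 210 mm up). The red bar is visible on the block with its white pointer end toward the robot. The look-alike's knob is at upper left.

Emit:
servo_tool:
  xyz:
    - [0.0055,0.0138,0]
    - [0.0109,0.0276,0]
    - [0.0109,0.0276,0]
    - [0.0109,0.0276,0]
    - [0.0109,0.0276,0]
    - [0.0109,0.0276,0]
    - [0.0109,0.0276,0]
    - [0.0109,0.0276,0]
    - [0.0109,0.0276,0]
    - [0.0109,0.0276,0]
    - [0.0109,0.0276,0]
    - [0.0055,0.0138,0]
  dr:
    - [0,0,0]
    - [0,0,0]
    - [0,0,0]
    - [0,0,0]
    - [0,0,0]
    - [0,0,0]
    - [0,0,0]
    - [0,0,0]
    - [0,0,0]
    - [0,0,0]
    - [0,0,0]
    - [0,0,0]
  claw: [0,0,0,0,0,0,0,0,0,0,0,0]

```text
time_s: 6.17
position: [0.5372, -0.3113, 0.3011]
ee_rot: [0.996, -0.085, -0.002, 0.0]
contact_force: [-0.2, -1.0, -2.8]
finger_gap: 0.0156
gripper_force: 30.0
```

Emit:
servo_tool:
  xyz:
    - [0,0,0]
    - [0,0,0]
    - [0,0,0]
    - [0,0,0]
  dr:
    - [0,0,-0.009]
    - [0,0,-0.009]
    - [0,0,-0.0085]
    - [0,0,0]
  claw: [0,0,0,0]

```text
time_s: 6.5
position: [0.5377, -0.3068, 0.3016]
ee_rot: [1.0, 0.001, -0.001, -0.001]
contact_force: [-0.3, -0.3, -3.3]
finger_gap: 0.0158
gripper_force: 30.0
```

```bash
python3 go.py .539 -.307 .0975 0
```

```text
6.5 [ 0.5377 -0.3068  0.3016] yaw 0.14 axis [-0.0028  0.0016 -1.    ] shift [0.0019 0.0005 0.2041] turn [-0.00026  0.00045  0.0004 ] F [-0.33 -0.34 -3.25] tq [ 0.04 -0.03 -0.08] gap 0.0158 gf 30.0 q [ 0.67  0.41 -0.35  1.45  0.14  1.31 -1.26]
```

Emit:
servo_tool:
  xyz:
    - [0.0015,0,0.015]
    - [0,0,0.03]
    - [0,0,0.03]
    - [0,0,0.03]
    - [0,0,0.03]
    - [0,0,0.025]
    - [0,0,0.015]
    - [0,0,0.01]
    - [0,0,0.006]
    - [0,0,0.004]
    - [0,0,0.003]
    - [0,0,0.002]
  dr:
    - [0,0,0]
    - [0,0,0]
    - [0,0,0]
    - [0,0,0]
    - [0,0,0]
    - [0,0,0]
    - [0,0,0]
    - [0,0,0]
    - [0,0,0]
    - [0,0,0]
    - [0,0,0]
    - [0,0,0]
  claw: [0,0,0,0,0,0,0,0,0,0,0,0]

```text
time_s: 7.5
position: [0.5404, -0.3072, 0.1043]
ee_rot: [1.0, -0.0, 0.001, 0.0]
contact_force: [-0.1, -0.8, -3.2]
finger_gap: 0.0155
gripper_force: 30.0
```

Emit:
servo_tool:
  xyz:
    - [0,0,0.001]
    - [0,0,0.001]
    - [0,0,0]
  dr:
    - [0,0,0]
    - [0,0,0]
    - [0,0,0]
  claw: [0,0,0]

```text
time_s: 7.75
position: [0.5401, -0.3071, 0.1021]
ee_rot: [1.0, -0.0, 0.0, 0.0]
contact_force: [0.1, -0.2, -3.2]
finger_gap: 0.0159
gripper_force: 30.0
```

```bash
python3 go.py .539 -.307 .0970 0
```

```text
7.75 [ 0.5401 -0.3071  0.1021] yaw -0.01 axis [ 6.e-04 -4.e-04 -1.e+00] shift [-0.0011 -0.0001  0.0051] turn [ 6.e-05 -1.e-04 -2.e-05] F [ 0.1  -0.16 -3.2 ] tq [ 0.06  0.06 -0.03] gap 0.0159 gf 30.0 q [ 0.65  0.57 -0.32  1.7   0.22  0.9  -1.33]
```

Emit:
servo_tool:
  xyz:
    - [-0.001,0,0.002]
    - [0,0,0.001]
    - [0,0,0.001]
    - [0,0,0.001]
    - [0,0,0]
  dr:
    - [0,0,0]
    - [0,0,0]
    - [0,0,0]
    - [0,0,0]
    - [0,0,0]
  claw: [0,0,0,0,0]

```text
time_s: 8.17
position: [0.5389, -0.307, 0.0968]
ee_rot: [1.0, -0.0, 0.0, 0.0]
contact_force: [0.2, -0.1, -3.7]
finger_gap: 0.0157
gripper_force: 30.0
```

Emit:
servo_tool:
  xyz:
    - [0,0,0.001]
    - [0,0,0]
  dr:
    - [0,0,0]
    - [0,0,0]
  claw: [0,0]

```text
time_s: 8.33
position: [0.5389, -0.3071, 0.0968]
ee_rot: [1.0, -0.0, 0.0, 0.0]
contact_force: [-4.3, 1.4, 8.2]
finger_gap: 0.0156
gripper_force: 30.0
```

Emit:
servo_tool:
  xyz:
    - [0,0,0.001]
    - [0,0,0]
  dr:
    - [0,0,0]
    - [0,0,0]
  claw: [0,0]

```text
time_s: 8.5
position: [0.5389, -0.3071, 0.0967]
ee_rot: [1.0, -0.0, 0.0, 0.0]
contact_force: [-7.5, 3.7, 16.5]
finger_gap: 0.0156
gripper_force: 30.0
```

Touching; take off the press, open and rise.

Emit:
servo_tool:
  xyz:
    - [0,0,-0.0015]
    - [0,0,0]
    - [0,0,0]
    - [0,0,0]
    - [0,0,0]
    - [0,0,0]
    - [0,0,0]
    - [0,0,0]
    - [0,0,0]
    - [0,0,0]
  dr:
    - [0,0,0]
    - [0,0,0]
    - [0,0,0]
    - [0,0,0]
    - [0,0,0]
    - [0,0,0]
    - [0,0,0]
    - [0,0,0]
    - [0,0,0]
    - [0,0,0]
  claw: [0,1,1,1,1,1,1,1,1,1]

```text
time_s: 9.33
position: [0.5389, -0.307, 0.0962]
ee_rot: [1.0, -0.0, -0.0, -0.0]
contact_force: [-0.5, -0.1, 0.1]
finger_gap: 0.0713
gripper_force: 0.0
```

Emit:
servo_tool:
  xyz:
    - [0,0,-0.015]
    - [0,0,-0.03]
    - [0,0,-0.035]
    - [0,0,-0.035]
    - [0,0,-0.035]
    - [0,0,-0.03]
    - [0,0,-0.02]
    - [0,0,0]
  dr:
    - [0,0,0]
    - [0,0,0]
    - [0,0,0]
    - [0,0,0]
    - [0,0,0]
    - [0,0,0]
    - [0,0,0]
    - [0,0,0]
  claw: [1,1,1,1,1,1,1,1]

```text
time_s: 10.0
position: [0.5409, -0.3076, 0.3016]
ee_rot: [1.0, -0.0, 0.004, 0.002]
contact_force: [0.5, 0.4, 0.7]
finger_gap: 0.0918
gripper_force: 0.0
```

```bash
python3 go.py .4705 .012 .3 -10
python3 - <<'E'
from h import *
s,a=snap('scene','a3.png'); _,b=snap('side','b3.png')
cv2.imwrite('pics/ab3.png',np.hstack([cv2.resize(a[130:280,100:340],(400,250)),cv2.resize(b[110:260,230:470],(400,250))])[:,:,::-1])
z=np.hstack([cv2.resize(a[150:250,235:335],(400,400),interpolation=2),cv2.resize(b[195:295,235:335],(400,400),interpolation=2)])[:,:,::-1]
t=cv2.imread('pics/ab3.png'); cv2.imwrite('pics/ab4.png',cv2.resize(np.vstack([t,z]),(720,585)))
E
```

```text
10.0 [ 0.5409 -0.3076  0.3016] yaw 0.0 axis [ 0.0073 -0.0035 -1.    ] shift [-0.0704 -0.3196 -0.    ] turn [ 0.00045 -0.0012   0.02778] F [0.46 0.4  0.74] tq [ 0.01  0.01 -0.01] gap 0.0918 gf 0.0 q [ 0.67  0.41 -0.35  1.45  0.14  1.3  -1.26]
```

View pics/ab4.png

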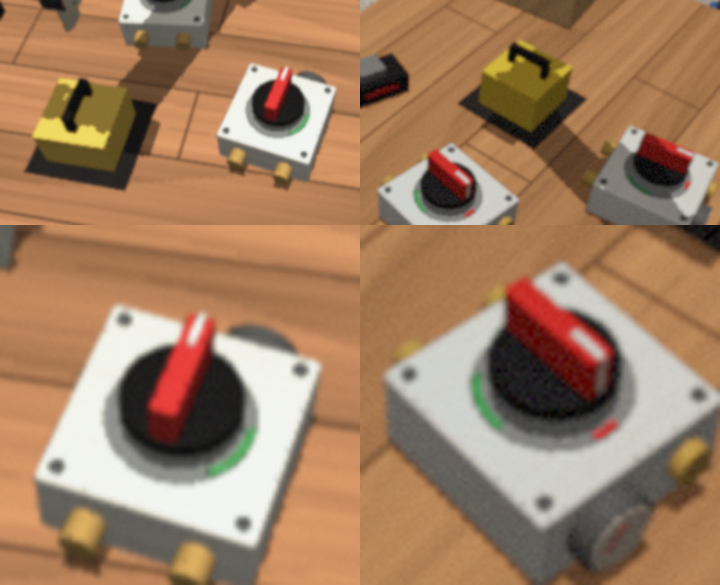

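Cover stands upright, centred on the mat (scene about (161,215)). The knob bar is exposed, pointer at the red mark on the gauge side, green arc on the +y side. I'll go over the knob with the tool flipped (yaw about 170°), so the wrist has clockwise range.

Emit:
servo_tool:
  xyz:
    - [-0.0015,-0.016,0]
    - [-0.0031,-0.032,0]
    - [-0.0031,-0.032,0]
    - [-0.0031,-0.032,0]
    - [-0.0031,-0.032,0]
    - [-0.0031,-0.032,0]
    - [-0.0031,-0.032,0]
    - [-0.0031,-0.032,0]
    - [-0.0031,-0.032,0]
    - [-0.0031,-0.032,0]
    - [-0.0015,-0.016,0]
    - [0,0,0]
  dr:
    - [0,0,0]
    - [0,0,0]
    - [0,0,0]
    - [0,0,0]
    - [0,0,0]
    - [0,0,0]
    - [0,0,0]
    - [0,0,0]
    - [0,0,0]
    - [0,0,0]
    - [0,0,0]
    - [0,0,0]
  claw: [1,1,1,1,1,1,1,1,1,1,1,1]

```text
time_s: 11.1
position: [0.5061, 0.0185, 0.2952]
ee_rot: [1.0, 0.004, -0.001, -0.001]
contact_force: [-0.2, -0.7, -0.1]
finger_gap: 0.0918
gripper_force: 0.0
```

Emit:
servo_tool:
  xyz:
    - [0,0,0]
    - [0,0,0]
    - [0,0,0]
    - [0,0,0]
    - [0,0,0]
    - [0,0,0]
    - [0,0,0]
    - [0,0,0]
    - [0,0,0]
    - [0,0,0]
    - [0,0,0]
    - [0,0,0]
  dr:
    - [0,0,-0.0197]
    - [0,0,-0.0197]
    - [0,0,-0.0197]
    - [0,0,-0.0197]
    - [0,0,-0.0197]
    - [0,0,-0.0197]
    - [0,0,-0.0197]
    - [0,0,-0.0197]
    - [0,0,-0.0197]
    - [0,0,-0.0197]
    - [0,0,-0.0197]
    - [0,0,-0.0197]
  claw: [1,1,1,1,1,1,1,1,1,1,1,1]

```text
time_s: 12.1
position: [0.507, 0.0125, 0.2949]
ee_rot: [0.735, 0.678, -0.001, -0.001]
contact_force: [-0.1, 0.7, -0.6]
finger_gap: 0.0919
gripper_force: 0.0
```

```bash
python3 go.py .51 .012 .3 170
```

```text
12.1 [0.507  0.0125 0.2949] yaw 85.43 axis [-2.4e-03 -3.0e-04 -1.0e+00] shift [-0.0003  0.003  -0.0051] turn [-3.600e-04 -2.100e-04 -2.349e-01] F [-0.12  0.66 -0.65] tq [-0.01 -0.1   0.05] gap 0.0919 gf 0.0 q [ 0.47  0.28 -0.76  1.7   0.2   1.24 -0.41]
```

Emit:
servo_tool:
  xyz:
    - [0,0,0]
    - [0,0,0]
    - [0,0,0]
    - [0,0,0]
    - [0,0,0]
    - [0,0,0]
    - [0,0,0]
    - [0,0,0]
    - [0,0,0]
    - [0,0,0]
    - [0,0,0]
    - [0,0,0]
  dr:
    - [0,0,-0.0197]
    - [0,0,-0.0197]
    - [0,0,-0.0197]
    - [0,0,-0.0197]
    - [0,0,-0.0197]
    - [0,0,-0.0197]
    - [0,0,-0.0197]
    - [0,0,-0.0197]
    - [0,0,-0.0197]
    - [0,0,-0.0197]
    - [0,0,-0.0197]
    - [0,0,-0.0197]
  claw: [1,1,1,1,1,1,1,1,1,1,1,1]

```text
time_s: 13.1
position: [0.507, 0.0125, 0.2949]
ee_rot: [0.082, 0.997, -0.0, -0.001]
contact_force: [0.4, 0.7, -0.2]
finger_gap: 0.0915
gripper_force: 0.0
```

Emit:
servo_tool:
  xyz:
    - [0,0,0]
    - [0,0,0]
  dr:
    - [0,0,0]
    - [0,0,0]
  claw: [1,1]

```text
time_s: 13.27
position: [0.5073, 0.0126, 0.2952]
ee_rot: [0.087, 0.996, 0.0, -0.001]
contact_force: [-1.1, -0.1, 0.0]
finger_gap: 0.092
gripper_force: 0.0
```

```bash
python3 go.py .4707 .012 .3 170
python3 - <<'E'
from h import *
s,a=snap('wrist','w2.png')
print(proj('wrist',(.4707,.012,.136),s))
from m import quad
for lo,hi in(((0,130,100),(8,255,255)),):
    c,ce,A=quad(a[:,:,::-1].copy(),lo,hi,(0,0,560,260));r=cv2.minAreaRect(c);print(ce,A,r,c.reshape(-1,2).min(0),c.reshape(-1,2).max(0))
E
```

```text
13.27 [0.5073 0.0126 0.2952] yaw 169.98 axis [-1.8e-03  3.0e-04 -1.0e+00] shift [ 0.036  -0.007  -0.0047] turn [-0.e+00 -3.e-04 -6.e-05] F [-1.08 -0.11  0.02] tq [ 0.06 -0.17  0.01] gap 0.092 gf 0.0 q [ 0.68  0.37 -1.08  1.69  0.34  1.29  0.93]
[272.86666473 155.85139397]
scene handle [285.19421861 179.47064137] 184.5 ((285.5172424316406, 179.79312133789062), (7.353160381317139, 35.977962493896484), 23.198591232299805)
scene mat [[143, 191], [119, 243], [182, 254], [201, 200]] [[0.457, -0.391, 0.003], [0.622, -0.392, 0.003], [0.623, -0.224, 0.003], [0.457, -0.224, 0.003]] [ 0.5399 -0.3077  0.003 ]
[0.165 0.168 0.166 0.167]
yellow [[270, 160], [255, 212], [300, 227], [316, 172], [293, 167], [281, 198], [287, 165]]
side handle [290.42412194 209.54605699] 251.5 ((289.60223388671875, 210.44203186035156), (38.05665969848633, 11.892706871032715), 41.987213134765625)
side mat [[331, 151], [299, 179], [346, 206], [377, 175]] [[0.621, -0.387, 0.003], [0.618, -0.225, 0.003], [0.457, -0.226, 0.003], [0.458, -0.388, 0.003]] [ 0.5383 -0.3063  0.003 ]
[0.162 0.161 0.162 0.163]
yellow [[292, 190], [283, 197], [301, 227], [276, 200], [253, 213], [254, 236], [285, 266], [322, 241], [326, 222]]
[272.66559239 157.00230203] 1086.0 ((272.0, 153.5), (79.0, 18.0), 90.0) [263 114] [281 193]
```

View pics/w2.png

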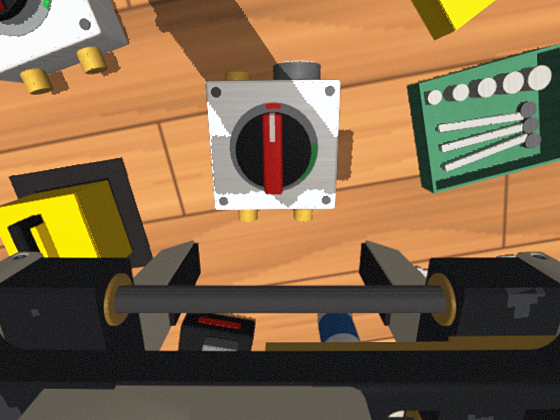

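The wrist view shows the bar along the image's vertical, (272,114)-(272,193), aligned with the tool. Its centre matches the predicted axis pixel (273,156). I'll descend and grip.

Emit:
servo_tool:
  xyz:
    - [0.018,-0.0035,0]
    - [0.018,-0.0035,0]
    - [0,0,0.03]
    - [0,0,0.035]
    - [0,0,0.035]
    - [0,0,0.035]
    - [0,0,0.03]
    - [0,0,0.015]
    - [0,0,0.007]
    - [0,0,0.003]
    - [0,0,0]
    - [0,0,0]
  dr:
    - [0,0,0]
    - [0,0,0]
    - [0,0,0]
    - [0,0,0]
    - [0,0,0]
    - [0,0,0]
    - [0,0,0]
    - [0,0,0]
    - [0,0,0]
    - [0,0,0]
    - [0,0,0]
    - [0,0,0]
  claw: [1,1,1,1,1,1,1,1,1,1,1,1]

```text
time_s: 14.32
position: [0.472, 0.0124, 0.1072]
ee_rot: [0.086, 0.996, 0.0, 0.001]
contact_force: [0.9, 0.9, 0.0]
finger_gap: 0.092
gripper_force: 0.0
```

```bash
python3 go.py .4707 .012 .104 170
```

```text
14.32 [0.472  0.0124 0.1072] yaw 170.16 axis [ 0.0016 -0.     -1.    ] shift [ 0.0012 -0.0007  0.0032] turn [4.0e-05 2.5e-04 4.3e-04] F [0.88 0.86 0.03] tq [ 0.08 -0.2  -0.01] gap 0.092 gf 0.0 q [ 0.57  0.51 -0.95  2.02  0.55  0.88  0.72]
```

Emit:
servo_tool:
  xyz:
    - [0.0012,-0.0005,0.003]
    - [0,0,0]
    - [0,0,0]
    - [0,0,0]
    - [0,0,0]
    - [0,0,0]
    - [0,0,0]
    - [0,0,0]
    - [0,0,0]
    - [0,0,0]
    - [0,0,0]
    - [0,0,0]
  dr:
    - [0,0,0]
    - [0,0,0]
    - [0,0,0]
    - [0,0,0]
    - [0,0,0]
    - [0,0,0]
    - [0,0,0]
    - [0,0,0]
    - [0,0,0]
    - [0,0,0]
    - [0,0,0]
    - [0,0,0]
  claw: [0,0,0,0,0,0,0,0,0,0,0,0]

```text
time_s: 15.32
position: [0.47, 0.0119, 0.1032]
ee_rot: [0.085, 0.996, -0.0, -0.0]
contact_force: [0.1, 0.2, 0.8]
finger_gap: 0.0199
gripper_force: 30.0
```

Emit:
servo_tool:
  xyz:
    - [0,0,0]
    - [0,0,0]
    - [0,0,0]
  dr:
    - [0,0,0]
    - [0,0,0]
    - [0,0,0]
  claw: [0,0,0]

```text
time_s: 15.57
position: [0.47, 0.0118, 0.1032]
ee_rot: [0.085, 0.996, -0.0, -0.0]
contact_force: [-0.3, 0.7, 0.3]
finger_gap: 0.02
gripper_force: 30.0
```

Emit:
servo_tool:
  xyz:
    - [0,0,0.003]
    - [0,0,0.003]
    - [0,0,0.003]
    - [0,0,0.003]
    - [0,0,0.002]
    - [0,0,0]
  dr:
    - [0,0,0]
    - [0,0,0]
    - [0,0,0]
    - [0,0,0]
    - [0,0,0]
    - [0,0,0]
  claw: [0,0,0,0,0,0]

```text
time_s: 16.07
position: [0.4702, 0.0119, 0.09]
ee_rot: [0.085, 0.996, -0.001, 0.0]
contact_force: [-3.5, -3.2, 14.5]
finger_gap: 0.0201
gripper_force: 30.0
```

```bash
python3 go.py .4707 .012 .088 170
```

```text
16.07 [0.4702 0.0119 0.09  ] yaw 170.21 axis [ 5.0e-04 -1.2e-03 -1.0e+00] shift [-0.0005  0.0002  0.002 ] turn [-0.00018  0.00011  0.0006 ] F [-3.55 -3.21 14.47] tq [-0.48  0.72  0.02] gap 0.0201 gf 30.0 q [ 0.55  0.54 -0.93  2.04  0.58  0.84  0.69]
```

Emit:
servo_tool:
  xyz:
    - [0,0,0.001]
    - [0,0,0]
    - [0,0,0]
    - [0,0,0]
    - [0,0,0]
    - [0,0,0]
  dr:
    - [0,0,0]
    - [0,0,0.005]
    - [0,0,0.01]
    - [0,0,0.01]
    - [0,0,0.01]
    - [0,0,0]
  claw: [0,0,0,0,0,0]

```text
time_s: 16.57
position: [0.4704, 0.012, 0.0898]
ee_rot: [0.196, 0.981, -0.001, 0.001]
contact_force: [-6.9, -3.1, 26.1]
finger_gap: 0.0195
gripper_force: 30.0
```

```bash
python3 go.py .4707 .012 .088 170
```

```text
16.57 [0.4704 0.012  0.0898] yaw 157.38 axis [ 0.0014 -0.0017 -1.    ] shift [-0.0003  0.0001  0.0018] turn [-0.00019  0.00029 -0.03505] F [-6.91 -3.09 26.09] tq [-0.5   1.54 -0.04] gap 0.0195 gf 30.0 q [ 0.52  0.51 -0.87  2.05  0.54  0.82  0.5 ]
```

Emit:
servo_tool:
  xyz:
    - [0,0,-0.0008]
    - [0,0,0]
    - [0,0,0]
    - [0,0,0]
    - [0,0,0]
    - [0,0,0]
    - [0,0,0]
    - [0,0,0]
    - [0,0,0]
    - [0,0,0]
    - [0,0,0]
    - [0,0,0]
  dr:
    - [0,0,0.01]
    - [0,0,0.014]
    - [0,0,0.014]
    - [0,0,0.014]
    - [0,0,0.014]
    - [0,0,0.014]
    - [0,0,0.014]
    - [0,0,0.014]
    - [0,0,0.014]
    - [0,0,0.014]
    - [0,0,0.014]
    - [0,0,0.01]
  claw: [0,0,0,0,0,0,0,0,0,0,0,0]

```text
time_s: 17.57
position: [0.4708, 0.0123, 0.09]
ee_rot: [0.644, 0.765, 0.001, 0.001]
contact_force: [-2.0, -0.5, 13.1]
finger_gap: 0.02
gripper_force: 30.0
```

```bash
python3 go.py .4707 .012 .088 170
```

```text
17.57 [0.4708 0.0123 0.09  ] yaw 99.77 axis [ 1.9e-03 -2.0e-04 -1.0e+00] shift [-0.0003 -0.0002  0.002 ] turn [ 0.00021  0.00025 -0.19509] F [-1.99 -0.48 13.11] tq [-0.06  0.47  0.05] gap 0.02 gf 30.0 q [ 0.34  0.44 -0.61  2.06  0.37  0.75 -0.33]
```

Emit:
servo_tool:
  xyz:
    - [0,0,0.0003]
    - [0,0,0]
    - [0,0,0]
    - [0,0,0]
    - [0,0,0]
    - [0,0,0]
    - [0,0,0]
  dr:
    - [0,0,0.01]
    - [0,0,0.012]
    - [0,0,0.012]
    - [0,0,0.012]
    - [0,0,0.012]
    - [0,0,0.01]
    - [0,0,0]
  claw: [0,0,0,0,0,0,0]

```text
time_s: 18.15
position: [0.4711, 0.0123, 0.0899]
ee_rot: [0.792, 0.611, 0.001, 0.001]
contact_force: [-1.7, -0.3, 12.9]
finger_gap: 0.0197
gripper_force: 30.0
```

```bash
python3 go.py .4707 .012 .088 170
```

```text
18.15 [0.4711 0.0123 0.0899] yaw 75.31 axis [ 2.5e-03 -2.0e-04 -1.0e+00] shift [-0.0004 -0.0004  0.0019] turn [ 3.6000e-04  2.6000e-04 -2.6303e-01] F [-1.7  -0.32 12.94] tq [-0.13  0.43 -0.05] gap 0.0197 gf 30.0 q [ 0.25  0.41 -0.5   2.07  0.3   0.73 -0.69]
```

Emit:
servo_tool:
  xyz:
    - [0,0,0]
    - [0,0,0]
    - [0,0,0]
  dr:
    - [0,0,0.006]
    - [0,0,0.006]
    - [0,0,0]
  claw: [0,0,0]

```text
time_s: 18.4
position: [0.4711, 0.0123, 0.0898]
ee_rot: [0.814, 0.581, 0.001, 0.001]
contact_force: [-1.8, 0.1, 13.7]
finger_gap: 0.0203
gripper_force: 30.0
```

```bash
python3 go.py .4707 .012 .088 170
```

```text
18.4 [0.4711 0.0123 0.0898] yaw 71.09 axis [ 2.4e-03 -1.0e-04 -1.0e+00] shift [-0.0004 -0.0003  0.0018] turn [ 3.7000e-04  2.4000e-04 -2.7475e-01] F [-1.85  0.15 13.72] tq [-0.17  0.39 -0.06] gap 0.0203 gf 30.0 q [ 0.24  0.41 -0.48  2.07  0.29  0.72 -0.76]
```

Emit:
servo_tool:
  xyz:
    - [0,0,0]
    - [0,0,0]
    - [0,0,0]
  dr:
    - [0,0,0.006]
    - [0,0,0.006]
    - [0,0,0]
  claw: [0,0,0]

```text
time_s: 18.65
position: [0.4712, 0.0123, 0.0898]
ee_rot: [0.835, 0.55, 0.001, 0.001]
contact_force: [-1.9, -0.7, 13.7]
finger_gap: 0.0197
gripper_force: 30.0
```

```bash
python3 go.py .4707 .012 .088 170
```

```text
18.65 [0.4712 0.0123 0.0898] yaw 66.76 axis [ 0.0026 -0.     -1.    ] shift [-0.0005 -0.0004  0.0018] turn [ 4.1000e-04  2.2000e-04 -2.8677e-01] F [-1.87 -0.72 13.67] tq [-0.23  0.35  0.01] gap 0.0197 gf 30.0 q [ 0.22  0.41 -0.46  2.07  0.27  0.72 -0.82]
```

Emit:
servo_tool:
  xyz:
    - [0,0,0]
    - [0,0,0]
    - [0,0,0]
  dr:
    - [0,0,0.006]
    - [0,0,0.006]
    - [0,0,0]
  claw: [0,0,0]

```text
time_s: 18.9
position: [0.4712, 0.0122, 0.0898]
ee_rot: [0.855, 0.518, 0.001, 0.001]
contact_force: [-0.6, 0.1, 12.6]
finger_gap: 0.02
gripper_force: 30.0
```

```bash
python3 go.py .4707 .012 .088 170
```

```text
18.9 [0.4712 0.0122 0.0898] yaw 62.44 axis [ 0.0026 -0.     -1.    ] shift [-0.0005 -0.0004  0.0018] turn [ 4.3000e-04  2.2000e-04 -2.9877e-01] F [-0.57  0.11 12.62] tq [-0.18  0.31 -0.07] gap 0.02 gf 30.0 q [ 0.21  0.4  -0.45  2.07  0.26  0.72 -0.88]
```

Emit:
servo_tool:
  xyz:
    - [0,0,0]
    - [0,0,0]
    - [0,0,0]
  dr:
    - [0,0,0.006]
    - [0,0,0.006]
    - [0,0,0]
  claw: [0,0,0]

```text
time_s: 19.15
position: [0.4713, 0.0122, 0.0898]
ee_rot: [0.874, 0.486, 0.001, 0.001]
contact_force: [-1.6, -0.4, 14.0]
finger_gap: 0.0197
gripper_force: 30.0
```

```bash
python3 go.py .4707 .012 .088 170
```

```text
19.15 [0.4713 0.0122 0.0898] yaw 58.12 axis [ 0.0027 -0.     -1.    ] shift [-0.0005 -0.0004  0.0018] turn [ 4.5000e-04  2.1000e-04 -3.1077e-01] F [-1.65 -0.36 13.99] tq [-0.25  0.3  -0.08] gap 0.0197 gf 30.0 q [ 0.2   0.4  -0.43  2.07  0.25  0.71 -0.95]
```

Emit:
servo_tool:
  xyz:
    - [0,0,0]
    - [0,0,0]
    - [0,0,0]
  dr:
    - [0,0,0.006]
    - [0,0,0.006]
    - [0,0,0]
  claw: [0,0,0]

```text
time_s: 19.4
position: [0.4713, 0.0122, 0.0899]
ee_rot: [0.892, 0.452, 0.001, 0.001]
contact_force: [-1.6, 0.3, 14.0]
finger_gap: 0.0198
gripper_force: 30.0
```

```bash
python3 go.py .4707 .012 .088 170
```

```text
19.4 [0.4713 0.0122 0.0899] yaw 53.8 axis [ 0.0027 -0.     -1.    ] shift [-0.0005 -0.0004  0.0019] turn [ 4.8000e-04  2.0000e-04 -3.2278e-01] F [-1.56  0.33 14.03] tq [-0.3   0.32 -0.11] gap 0.0198 gf 30.0 q [ 0.18  0.4  -0.41  2.07  0.24  0.71 -1.01]
```

Emit:
servo_tool:
  xyz:
    - [0,0,0]
    - [0,0,0]
    - [0,0,0]
  dr:
    - [0,0,0.006]
    - [0,0,0.006]
    - [0,0,0]
  claw: [0,0,0]

```text
time_s: 19.65
position: [0.4714, 0.0122, 0.0899]
ee_rot: [0.908, 0.419, 0.001, 0.001]
contact_force: [-0.8, -0.1, 13.3]
finger_gap: 0.0198
gripper_force: 30.0
```

```bash
python3 go.py .4707 .012 .088 170
```

```text
19.65 [0.4714 0.0122 0.0899] yaw 49.48 axis [ 0.0028 -0.     -1.    ] shift [-0.0006 -0.0004  0.0019] turn [ 5.0000e-04  1.9000e-04 -3.3477e-01] F [-0.81 -0.11 13.34] tq [-0.3   0.3  -0.05] gap 0.0198 gf 30.0 q [ 0.17  0.4  -0.39  2.07  0.23  0.71 -1.07]
```

Emit:
servo_tool:
  xyz:
    - [0,0,0]
    - [0,0,0]
    - [0,0,0]
  dr:
    - [0,0,0.006]
    - [0,0,0.006]
    - [0,0,0]
  claw: [0,0,0]

```text
time_s: 19.9
position: [0.4713, 0.0122, 0.0898]
ee_rot: [0.923, 0.385, 0.001, 0.001]
contact_force: [-1.1, -1.4, 11.6]
finger_gap: 0.0198
gripper_force: 30.4
```

```bash
python3 go.py .4707 .012 .088 170
```

```text
19.9 [0.4713 0.0122 0.0898] yaw 45.25 axis [ 2.9e-03 -4.0e-04 -1.0e+00] shift [-0.0006 -0.0003  0.0018] turn [ 5.3000e-04  2.4000e-04 -3.4652e-01] F [-1.06 -1.44 11.61] tq [-0.59 -0.05  0.66] gap 0.0198 gf 30.4 q [ 0.15  0.39 -0.37  2.07  0.22  0.71 -1.14]
```

Emit:
servo_tool:
  xyz:
    - [0,0,0]
    - [0,0,0]
  dr:
    - [0,0,0.004]
    - [0,0,0]
  claw: [0,0]

```text
time_s: 20.07
position: [0.4712, 0.0122, 0.0897]
ee_rot: [0.928, 0.374, 0.001, 0.001]
contact_force: [-1.9, -0.6, 11.6]
finger_gap: 0.0203
gripper_force: 30.7
```

```bash
python3 go.py .4707 .012 .088 170
```

```text
20.07 [0.4712 0.0122 0.0897] yaw 43.88 axis [ 2.7e-03 -5.0e-04 -1.0e+00] shift [-0.0005 -0.0002  0.0017] turn [ 4.8000e-04  2.4000e-04 -3.5032e-01] F [-1.85 -0.6  11.63] tq [-0.6  -0.11  0.76] gap 0.0203 gf 30.7 q [ 0.15  0.39 -0.36  2.07  0.21  0.71 -1.16]
```

Turning met the stop at yaw of about 45.5° (torque rose to 0.7 N m), so the notch middle should lie at yaw of about 61.5°. I'll ease back.

Emit:
servo_tool:
  xyz:
    - [0,0,0.0002]
    - [0,0,0]
    - [0,0,0]
    - [0,0,0]
    - [0,0,0]
    - [0,0,0]
  dr:
    - [0,0,-0.0095]
    - [0,0,-0.01]
    - [0,0,-0.01]
    - [0,0,-0.01]
    - [0,0,-0.0095]
    - [0,0,0]
  claw: [0,0,0,0,0,0]

```text
time_s: 20.57
position: [0.4711, 0.0121, 0.0897]
ee_rot: [0.858, 0.513, 0.001, 0.001]
contact_force: [-2.4, -1.2, 14.8]
finger_gap: 0.0201
gripper_force: 29.9
```

```bash
python3 go.py .4707 .012 .088 170
```

```text
20.57 [0.4711 0.0121 0.0897] yaw 61.71 axis [ 2.3e-03 -1.0e-04 -1.0e+00] shift [-0.0003 -0.0004  0.0017] turn [ 3.8000e-04  2.1000e-04 -3.0082e-01] F [-2.43 -1.24 14.85] tq [-0.33  0.52  0.1 ] gap 0.0201 gf 29.9 q [ 0.21  0.4  -0.44  2.07  0.26  0.72 -0.89]
```

Emit:
servo_tool:
  xyz:
    - [0,0,-0.002]
    - [0,0,-0.002]
    - [0,0,-0.002]
    - [0,0,0]
  dr:
    - [0,0,0]
    - [0,0,0]
    - [0,0,0]
    - [0,0,0]
  claw: [0,0,0,0]

```text
time_s: 20.9
position: [0.4711, 0.012, 0.0957]
ee_rot: [0.859, 0.511, 0.001, 0.001]
contact_force: [-0.4, -1.1, 9.3]
finger_gap: 0.0198
gripper_force: 29.9
```

```bash
python3 go.py .4707 .012 .088 170
```

```text
20.9 [0.4711 0.012  0.0957] yaw 61.5 axis [ 2.4e-03 -2.0e-04 -1.0e+00] shift [-0.0002 -0.0004  0.0077] turn [ 3.800e-04  2.200e-04 -3.014e-01] F [-0.41 -1.14  9.26] tq [-0.3   0.18  0.08] gap 0.0198 gf 29.9 q [ 0.21  0.4  -0.45  2.06  0.25  0.73 -0.89]
```

Up 6 mm with the spring still pushing (9 N), so it is in the notch. I'll let it rise fully.

Emit:
servo_tool:
  xyz:
    - [0,0,-0.002]
    - [0,0,-0.002]
    - [0,0,-0.002]
    - [0,0,-0.0012]
    - [0,0,0]
  dr:
    - [0,0,0]
    - [0,0,0]
    - [0,0,0]
    - [0,0,0]
    - [0,0,0]
  claw: [0,0,0,0,0]

```text
time_s: 21.32
position: [0.4711, 0.012, 0.1026]
ee_rot: [0.859, 0.511, 0.001, 0.001]
contact_force: [1.3, -1.9, 5.2]
finger_gap: 0.02
gripper_force: 29.9
```

```bash
python3 go.py .4707 .012 .088 170
```

```text
21.32 [0.4711 0.012  0.1026] yaw 61.49 axis [ 0.0023 -0.     -1.    ] shift [-0.0002 -0.0004  0.0146] turn [ 3.8000e-04  1.9000e-04 -3.0141e-01] F [ 1.31 -1.87  5.16] tq [-0.25 -0.15  0.04] gap 0.02 gf 29.9 q [ 0.22  0.39 -0.45  2.06  0.24  0.75 -0.88]
```

Emit:
servo_tool:
  xyz:
    - [0,0,0]
    - [0,0,0]
    - [0,0,0]
    - [0,0,0]
    - [0,0,0]
    - [0,0,0]
    - [0,0,0]
    - [0,0,0]
    - [0,0,0]
    - [0,0,0]
    - [0,0,0]
  dr:
    - [0,0,0]
    - [0,0,0]
    - [0,0,0]
    - [0,0,0]
    - [0,0,0]
    - [0,0,0]
    - [0,0,0]
    - [0,0,0]
    - [0,0,0]
    - [0,0,0]
    - [0,0,0]
  claw: [1,1,1,1,1,1,1,1,1,1,1]

```text
time_s: 22.23
position: [0.47, 0.0119, 0.1017]
ee_rot: [0.859, 0.511, -0.0, 0.0]
contact_force: [0.5, 0.1, -0.3]
finger_gap: 0.0883
gripper_force: 0.0
```

Emit:
servo_tool:
  xyz:
    - [0,0,-0.015]
    - [0,0,-0.03]
    - [0,0,-0.035]
    - [0,0,-0.035]
    - [0,0,-0.035]
    - [0,0,-0.03]
    - [0,0,-0.02]
    - [-0.03,0,0]
    - [-0.03,0,0]
    - [-0.03,0,0]
    - [0,0,0]
  dr:
    - [0,0,0]
    - [0,0,0]
    - [0,0,0]
    - [0,0,0]
    - [0,0,0]
    - [0,0,0]
    - [0,0,0]
    - [0,0,0]
    - [0,0,0]
    - [0,0,0]
    - [0,0,0]
  claw: [1,1,1,1,1,1,1,1,1,1,1]

```text
time_s: 23.15
position: [0.4245, -0.0723, 0.3016]
ee_rot: [0.861, 0.509, -0.001, 0.001]
contact_force: [0.5, -0.6, -0.5]
finger_gap: 0.0922
gripper_force: 0.0
```

```bash
python3 go.py .4707 .012 .3 170
python3 - <<'E'
from h import *
s,a=snap('scene','a5.png'); _,b=snap('side','b5.png'); s,w=snap('wrist','w5.png')
t=np.hstack([cv2.resize(a,(400,300)),cv2.resize(b,(400,300))]);u=np.hstack([cv2.resize(b[195:295,225:345],(400,300)),cv2.resize(w,(400,300))])
cv2.imwrite('pics/f.png',np.vstack([t,u])[:,:,::-1])
E
```

```text
23.15 [ 0.4245 -0.0723  0.3016] yaw 61.13 axis [-0.0015 -0.0026 -1.    ] shift [ 0.0961 -0.0003  0.0013] turn [-0.00046  0.00033 -0.30242] F [ 0.48 -0.61 -0.47] tq [-0.03 -0.01 -0.03] gap 0.0922 gf 0.0 q [ 0.44  0.08 -0.43  1.87  0.04  1.2  -0.5 ]
```

View pics/f.png

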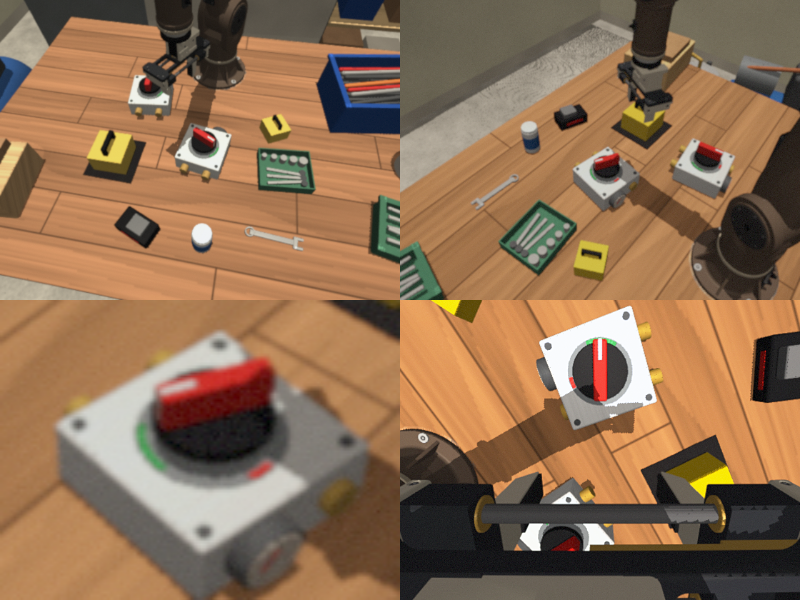

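The pointer is in the green range and the knob sits up. I'll do a quick numeric check that the cover is centred before handing in.

```bash
python3 - <<'E' | tail -3
from h import *
from m import quad
a=cv2.imread('pics/a5.png')
c,ce,A=quad(a,(20,100,30),(35,255,255),(100,160,220,260))
print('yellow hull',cv2.approxPolyDP(cv2.convexHull(c),3,True)[:,0].tolist())
P=lambda z,h:[proj('scene',(.539+i*h,-.307+j*h,z)).round(1).tolist() for i,j in((-1,-1),(1,-1),(1,1),(-1,1))]
print('lid',P(.083,.06));print('rim',P(.003,.06))
E
```

```text
yellow hull [[140, 182], [183, 188], [190, 206], [176, 244], [132, 237], [122, 218]]
lid [[139.7, 181.3], [121.1, 220.7], [168.9, 228.4], [184.5, 188.1]]
rim [[148.4, 198.8], [131.7, 236.6], [176.3, 244.0], [190.5, 205.3]]
```

```bash
python3 -c "
from station import manip
print(manip.finish_job())"
```

```text
the job is handed in; nothing more can be done
None
```

The air is on and the job is handed in at about 23 s: the yellow cover stands upright in the middle of the mat, and the knob is sprung fully up in its end notch, about 1.9 rad clockwise with its pointer in the green range.

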